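# Load the measuring cell into its registered holder

### The arm

A 6-joint arm with a two-finger parallel gripper is mounted at the origin on the work surface. World frame = base frame: x ahead of the robot, y to its left, z up, the work surface at z = 0. Lengths are in m, angles in rad, forces in N, time in s.
With the tool pointing down it reaches from about 0.425 to 0.95 m from the base axis. Payload 3.5 kg.
Tool frame: the origin (TCP) lies on the mounting face of the last link; the fingertips stand 173 mm ahead of it and the grasp point (between the pads) lies 155 mm ahead of it; z points along the fingers, y is the line along which they close (so a half turn about z gives the same grasp; the last joint's range is limited). The gripper opens to 85 mm and grips with 20 to 120 N. Pads are 22 mm wide; open, the fingers measure 114 mm over their backs; the gripper's body (76 mm by 85 mm) begins 54 mm behind the grasp point. The pads swing forward as they close: fully open they stand 13 mm farther back than shut.
Start: joints at [1.161, 0.286, 1.577, -0, 1.279, -0.15], TCP at [0.173, 0.652, 0.405] pointing down, gripper open.
Joint ranges: [-2.77, 2.77], [-0.9, 2.22], [0.21, 2.48], [-1.53, 4.67], [0.24, 2.81], [-2.84, 2.84]. Speed limits (rad/s): [2.79, 2.79, 3.14, 3.14, 3.14, 3.14].

### API

Orientations are given as a rotation vector (axis times angle).
In Python, from rig import readout, get_image, finish_job gives the robot as it stands. The module is installed in compiled form; this text tells all that it offers.
- The arm moves only by the shell command python3 -m inch 'ROWS' [OPENING] [FORCE]. ROWS is text: rows parted by semicolons, each of 4 numbers parted by spaces: the shift along the tool's x, y, z scaled (see below), then the turn about the tool's z scaled (see below). In form: x y z twist; .... A call has 1 to 10 rows; each row is the pose to reach, as a shift and turn from the pose commanded when the call began, along the tool's axes at that moment; what a row does not reach only later rows make up. The controller multiplies each number of a shift by 0.1 m and each number of a turn by 120 degrees. A row lasts 1/8 s, in which the tool goes at most 62.5 mm and 10.7 degrees, less where a joint would pass 70% of its speed; a pose out of reach is approached as far as the arm can. A call with a number of a shift or a turn outside -1 to 1 is refused whole. A call with a gripper value outside its range is refused whole. OPENING is the opening, from -1 (shut) to 1 (fully open), set as the call begins (- or left out, the last holds). The fingers move at their own pace and stop on an object; FORCE is the grip in N (left out, the last holds). Time passes only in rows, so rows that repeat a pose let the fingers close. It gives the time, the measured TCP pose, the force, the opening and the grip force at its end, in the units of the state.
- readout.get_state(): the state, without advancing time (a new reading comes with each control period).
- get_image(name): name is "scene" or "top" or "wrist"; returns a dict with "image" (420x560x3 uint8, red, green, blue), "z_map" (420x560 float32, m along the optical axis (not along the pixel's ray), 0 where there is no reading), "vertical_fov" (degrees; the focal length in pixels is half the picture's height over the tangent of half this angle, whatever the lens; pixels are square), "cx", "cy" (the principal point, pixels), "T" (4x4, takes a point from camera to world coordinates). Camera axes: x right, y down, z forward; pixel columns grow to the right and rows downward; lengths in m; the calibration is good to about 2 mm. A picture is of the moment at which its call begins.
- finish_job(): hands the job in; it is judged then, once.
The state is a dict: "clock": time; "qpos": joint angles; "joint_velocities": joint speeds; "joint_efforts": joint torques, N m; "eef_pos": TCP position; "tcp_rot": TCP orientation; "contact_force": force on the tool from outside, world axes, zero at the start; "moment": the same for the moment, N m; "grip_width": finger opening in m; "gripper_force": force on a finger pad.
Only numpy, scipy, OpenCV 4.12 (cv2) and the standard library are available. Lean on these libraries where they do the work, as an engineer would, in place of code of your own. Each camera call takes 0.05 s, during which the arm holds its last target. There are 200 camera calls.

### The job

First push the loose aluminium cell holder along the grey base plate until it sits flush against both steel stop bars in their corner. Then take the measuring cell (the wide insert with the round window) out of the white rack and lower it edgewise all the way down into the holder's slot in hand, without dropping it, and let go, leaving the holder flush against both stops. Leave the narrow blank insert and everything else where it stands.

Things in the scene. Friction and masses are not known exactly. Their poses are not given: they have to be found in the camera images.
- base: Grey base plate fixed to the bench, 220 (x) x 260 (y) x 12 mm, with two steel stop bars, 25 mm high above the plate and 20 mm wide: one along its +x edge (240 mm long, inner face at x = +90 mm), one along its +y edge (180 mm long, inner face at y = +110 mm). Origin at the centre of the underside; the plate's top is at z = 12 mm.
- corner (a point): The inner corner of the base plate where the inner faces of the two stop bars meet, on the plate's top; at (90, 110, 12) mm in the base's frame.
- holder: Loose aluminium block on the base plate, 56 (x) x 130 (y) x 50 mm (z), 0.85 kg. Origin at the centre of its underside. One slot in the middle of its top: 10.5 (x) x 94 mm (y), 34 mm deep (floor at z = 16 mm). Its +x face belongs against the +x stop bar, its +y end against the +y bar; flush in the corner its origin is at (62, 45, 12) mm in the base's frame.
- slot (a point): Centre of the mouth of the holder's slot, at the middle of the holder's top. The slot's uppermost 6 mm is a 45 degree lead-in, widening it to 22.5 x 106 mm at the mouth.
- rack: White plastic parking rack fixed to the bench, 170 (x) x 130 (y) x 50 mm. Two slots, 10.5 (x) x 94 (y) mm, 34 mm deep, at x = -45 and x = +45 mm. Origin at the centre of its underside. One slot holds the measuring cell, the other the blank.
- cell: Measuring cell, loose, standing upright in a rack slot: a steel plate 8 mm thick (x) x 90 mm wide (y) x 100 mm high with a round glass window, and on its top edge a black grip tab 14 mm thick (x) x 40 mm wide (y) x 30 mm high (z = 100 to 130 mm). About 0.3 kg. Origin at the centre of the bottom edge; z up. The same either way round.
- blank: Blank insert, not wanted: like the cell but a plain plate without window, only 55 mm wide (y), standing in the other rack slot. Same tab, origin and axes.
- beaker: Bystander: open glass beaker, 72 mm across, 100 mm high. Origin at the centre of its underside.
- jar: Bystander: amber glass sample jar, 50 mm across, 60 mm high. Origin at the centre of its underside.
- wash_bottle: Bystander: white plastic bottle, 64 mm across, 150 mm high. Origin at the centre of its underside.
- brush: Bystander: brush lying on the bench near the robot. Origin on its underside.
Mind the look-alikes: they are no part of the job. Leave any blue or green look-alike of the holder alone.

How it is judged:
On the way, in this order (a step that is already met when the one before it is completed fails the run):
1. the holder is flush against both stop bars (x of holder in the frame of base between 0.059 and 0.065 m and y of holder in the frame of base between 0.042 and 0.048 m and z of holder in the frame of base below 0.015 m and angle between the x axis of holder and the x axis of base, either way round below 0.04 rad), for 0.2 s.
2. the cell is lowered in the fingers to within 8 mm of the holder's slot floor (horizontal distance between cell and slot below 0.006 m and angle between the x axis of cell and the x axis of holder, either way round below 0.12 rad and angle between cell's own z axis and vertical below 0.12 rad and z of cell in the frame of holder below 0.024 m and contact force between the fingers and cell above 0.3 N), for 0.1 s.
At the end, for the whole second after the job is handed in: The holder lies on the base plate within 3 mm of both stop bars and square to them within 0.04 rad; the measuring cell stands in the holder's slot, its bottom within 3 mm of the slot floor, tilted less than 0.12 rad, released and at rest (all of step 1 and horizontal distance between cell and slot below 0.006 m and angle between the x axis of cell and the x axis of holder, either way round below 0.12 rad and angle between cell's own z axis and vertical below 0.12 rad and z of cell in the frame of holder below 0.019 m and linear speed of each of cell, holder below 0.01 m/s); the robot touches nothing.
It fails at once if the blank or a bystander (beaker, jar, bottle, brush) is moved by more than 25 mm (distance of any of blank, beaker, jar, wash_bottle, brush from where it was at the start of the episode above 0.025 m).
It also fails if it takes over 72 s, if anything falls off the work surface, if the arm or the gripper's body presses on something with over 40 N, if the wrist force passes 120 N, or if a joint passes its speed limit or range.

## Working session

There is one attempt and no reset: what is moved stays moved. The work goes in short steps, Python scripts to look and compute and a shell command to move; the robot and the scene stay as the last step left them, time stands still between calls to the robot, and variables do not carry over. Pictures are saved under pics/ and viewed, at most 10 in all, crops included, and the job is handed in when it is done.

```bash
mkdir -p pics; cat > h.py <<'E'
import numpy as np, cv2, pickle
from rig import readout, get_image
def grab(n,f=None):
    d=get_image(n); 
    if f: cv2.imwrite(f'pics/{f}.png',d["image"][:,:,::-1]); pickle.dump(d,open(f'{f}.pkl','wb'))
    return d
def pts(d):
    z=d["z_map"]; h,w=z.shape; f=h/2/np.tan(np.radians(d["vertical_fov"])/2)
    v,u=np.mgrid[:h,:w]
    P=np.stack([(u-d["cx"])/f*z,(v-d["cy"])/f*z,z],-1)
    return P@d["T"][:3,:3].T+d["T"][:3,3]
def ray(d,u,v,zp):
    f=d["image"].shape[0]/2/np.tan(np.radians(d["vertical_fov"])/2)
    r=d["T"][:3,:3]@np.array([(u-d["cx"])/f,(v-d["cy"])/f,1]); o=d["T"][:3,3]
    return o+r*(zp-o[2])/r[2]
E
python3 - <<'E'
from h import *
s=readout.get_state(); print({k:np.round(v,4) for k,v in s.items()})
for n in("scene","top"):
    d=grab(n,n+"0"); print(n,d["vertical_fov"],d["cx"],d["cy"],d["T"].round(3).tolist(),(d["z_map"]>0).mean())
cv2.imwrite('pics/both0.png',np.vstack([cv2.imread('pics/top0.png')]))
E
```

```text
{'clock': np.float64(0.0), 'qpos': array([ 1.161 ,  0.2872,  1.5782, -0.    ,  1.2786, -0.15  ]), 'joint_velocities': array([ 0.0007, -0.0026,  0.0007, -0.0016,  0.    ,  0.0019]), 'joint_efforts': array([-1.40000e-03, -4.05985e+01, -2.92623e+01, -2.00000e-04,
        5.90000e-03,  0.00000e+00]), 'eef_pos': array([0.1733, 0.6521, 0.4034]), 'tcp_rot': array([-0.4068, -3.1145,  0.0035]), 'contact_force': array([ 0.1607, -0.9314,  0.416 ]), 'moment': array([ 0.0196, -0.0124, -0.0297]), 'gripper_force': np.float64(0.0), 'grip_width': np.float64(0.0852)}
scene 55.07867301758666 276.34501402363065 210.68459922809828 [[-0.255, 0.699, -0.668, 1.259], [0.967, 0.175, -0.186, 0.189], [-0.013, -0.693, -0.72, 0.888], [0.0, 0.0, 0.0, 1.0]] 0.9961862244897959
top 52.766893523570545 287.7161805110371 213.0137677524713 [[-0.012, -0.998, 0.06, 0.418], [-1.0, 0.011, -0.004, 0.008], [0.003, -0.06, -0.998, 1.143], [0.0, 0.0, 0.0, 1.0]] 0.996062925170068
```

View pics/top0.png

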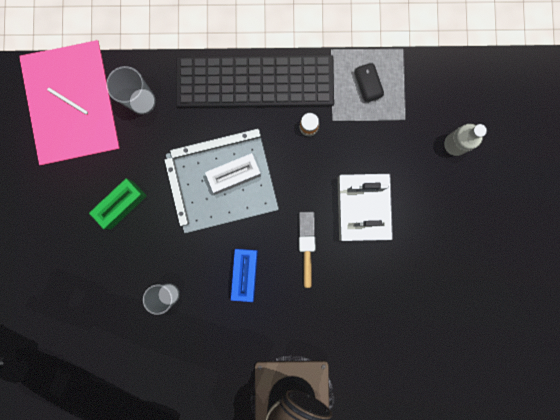

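View pics/scene0.png

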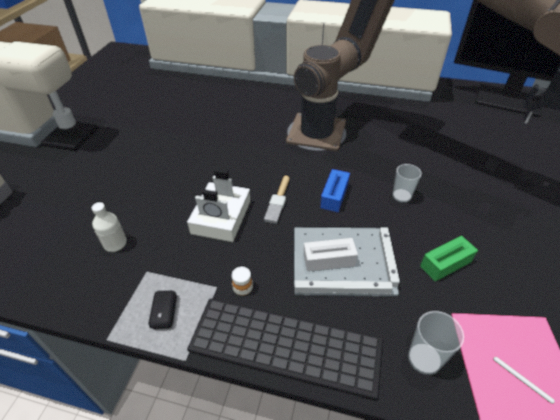

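The top view shows the base plate near (222,183), with the silver holder on it at (232,174). The green (117,204) and blue (244,275) blocks are the look-alikes, and the rack is at (365,207). The rack has two inserts, at top-view (370,187) and (370,224). In the scene view, a round window shows on the one at (211,203). I'll measure these and take one crop to confirm.

```bash
cat > m.py <<'E'
from h import *
def rect(P,m,name):
    q=P[m]; r=cv2.minAreaRect((q[:,:2]*1000).astype(np.float32)); 
    print(name,len(q),'c',np.round(r[0],1),'size',np.round(r[1],1),'ang',round(r[2],2),'zmed',np.median(q[:,2]).round(4)); return r
def comps(d,P,lo,hi,minA=60,box=None):
    m=((P[...,2]>lo)&(P[...,2]<hi)).astype(np.uint8)
    if box: b=np.zeros_like(m); b[box[1]:box[3],box[0]:box[2]]=1; m&=b
    n,L,st,c=cv2.connectedComponentsWithStats(m)
    return [(L==i,st[i]) for i in range(1,n) if st[i,4]>=minA]
E
python3 - <<'E'
from m import *
d=pickle.load(open('top0.pkl','rb')); P=pts(d)
for (lo,hi,bx,nm) in [(.055,.07,(160,125,285,240),'holder top'),(.03,.045,(160,125,285,240),'bars'),(.006,.018,(160,125,285,240),'plate'),(.042,.058,(330,165,400,250),'rack'),(.12,.2,(330,165,400,250),'tabs'),(.07,.12,(330,165,400,250),'plates')]:
    for m,st in comps(d,P,lo,hi,25,bx): rect(P,m,f'{nm} px{st[:4]}')
d=pickle.load(open('scene0.pkl','rb')); P=pts(d)
for (lo,hi,bx,nm) in [(.12,.14,(185,160,255,245),'tabs'),(.06,.12,(185,160,255,245),'plates'),(.055,.07,(290,225,400,300),'holder top')]:
    for m,st in comps(d,P,lo,hi,25,bx): rect(P,m,f'S {nm} px{st[:4]}')
im=d["image"][150:300,180:400,::-1]; cv2.imwrite('pics/crop.png',cv2.resize(im,None,fx=3.5,fy=3.5,interpolation=3))
E
```

```text
holder top px[205 154  55  39] 948 c [588.5 145.3] size [ 57.1 129.8] ang 21.9 zmed 0.0612
bars px[170 130  90  28] 721 c [671.4 194.3] size [ 22.2 239.8] ang 13.23 zmed 0.0364
bars px[165 158  23  68] 548 c [544.4 297.4] size [180.   21.4] ang 13.36 zmed 0.0365
bars px[218 169  24  11] 34 c [588.4 155.1] size [ 4.3 66.5] ang 21.58 zmed 0.0366
plate px[173 138 105  96] 5481 c [563.3 177.9] size [202.1 259.1] ang 13.05 zmed 0.0117
plate px[166 154   6   5] 25 c [644.2 322.7] size [11.3 14.2] ang 2.14 zmed 0.0112
rack px[339 175  53  66] 2829 c [ 496.9 -197.7] size [169.9 131.5] ang 0.82 zmed 0.0498
tabs px[362 183  19   7] 127 c [ 541.1 -196.4] size [40.2 13.2] ang 88.63 zmed 0.1454
tabs px[363 221  19   6] 111 c [ 451.3 -196.7] size [39.4 12.4] ang 88.46 zmed 0.1453
plates px[349 185  39   7] 124 c [ 541.2 -196. ] size [ 8.8 88.5] ang 1.1 zmed 0.1119
S tabs px[214 172  15   8] 77 c [ 459.7 -195.8] size [12.7 41.4] ang 11.32 zmed 0.13
S tabs px[203 194  16   7] 73 c [ 549.9 -193.7] size [13.9 40.4] ang 19.16 zmed 0.1309
S plates px[213 176  20  19] 263 c [ 456.9 -196.1] size [10.5 57. ] ang 3.55 zmed 0.09
S plates px[196 196  33  22] 467 c [ 545.6 -195.6] size [12.7 91.5] ang 0.04 zmed 0.0916
S holder top px[304 238  54  24] 841 c [591.5 146.7] size [ 61.  131.8] ang 20.96 zmed 0.0619
```

View pics/crop.png

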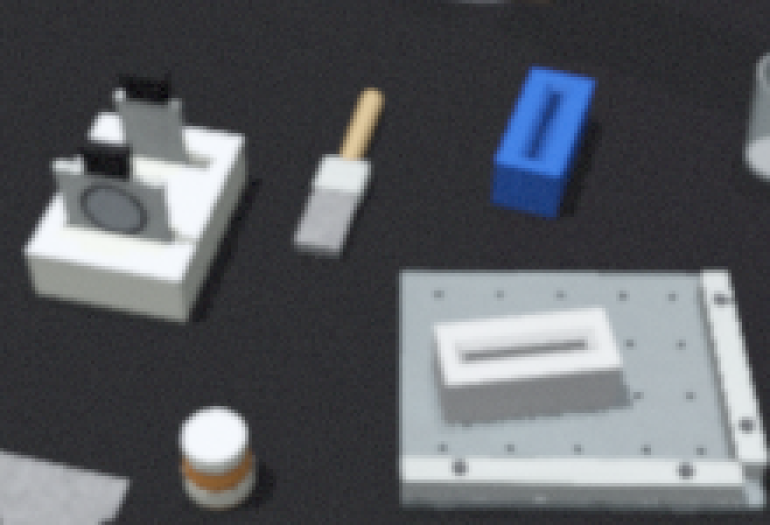

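The crop confirms that the measuring cell is the insert with the round window, 90 mm wide, in the +x rack slot (tab at crop (108,160)). The insert behind it is 55 mm wide and plain, so that is the blank. The holder is the silver block on the plate.

I'll grip the holder lightly across its 56 mm width, above the bars, and slide it into the corner.

```bash
cat > go.py <<'E'
# usage: go.py x y ztcp yaw_deg(of closing axis)  -> shift/turn in inch units from the measured pose
import sys; from h import *; from scipy.spatial.transform import Rotation as Ro
x,y,z,yaw=map(float,sys.argv[1:5]); s=readout.get_state(); R=Ro.from_rotvec(s["tcp_rot"]).as_matrix()
cur=np.degrees(np.arctan2(R[1,1],R[0,1])); t=-((yaw-cur+90)%180-90)
print('clock',round(float(s["clock"]),2),'eef',s["eef_pos"].round(4),'yaw',round(cur,2),'q6',s["qpos"][5].round(3),'tilt',R[2,:2].round(4),'F',s["contact_force"].round(1),'w',s["grip_width"].round(4))
print('shift',(R.T@(np.array([x,y,z])-s["eef_pos"])/.1).round(3),'twist',round(t/120,4),'deg',round(t,2))
E
python3 go.py .5885 .1453 .34 21.7
```

```text
Traceback (most recent call last):
  File "go.py", line 5, in <module>
    print('clock',round(float(s["clock"]),2),'eef',s["eef_pos"].round(4),'yaw',round(cur,2),'q6',s["qpos"][5].round(3),'tilt',R[2,:2].round(4),'F',s["contact_force"].round(1),'w',s["grip_width"].round(4))
                                                                                                                                                                                   ^^^^^^^^^^^^^^^^^^^^^
AttributeError: 'float' object has no attribute 'round'
```

```bash
sed -i "s/s\[\"grip_width\"\].round(4)/round(float(s['grip_width']),4)/; s/s\[\"qpos\"\]\[5\].round(3)/round(float(s['qpos'][5]),3)/" go.py
python3 go.py .5885 .1453 .34 21.7
```

```text
clock 0.1 eef [0.1733 0.6521 0.4035] yaw 75.12 q6 -0.15 tilt [ 0.0003 -0.0021] F [ 0.6 -0.6  0.2] w 0.0854
shift [-5.315 -3.83   0.641] twist 0.4451 deg 53.42
```

```bash
for i in 1; do python3 -m inch '-0.5 -0.36 0.06 0; -1 -0.72 0.12 0' 1 30; python3 -m inch '-0.5 -0.36 0.06 0; -1 -0.72 0.12 0'; python3 -m inch '-0.5 -0.36 0.06 0; -1 -0.72 0.12 0';  python3 -m inch '-0.5 -0.36 0.06 0; -1 -0.72 0.12 0';  python3 -m inch '-0.5 -0.36 0.06 0; -1 -0.72 0.12 0.09; -1 -0.72 0.12 0.18;-1 -0.72 0.12 0.27;-1 -0.72 0.12 0.36;-1 -0.72 0.12 0.445;-1 -0.72 0.12 0.445'; done; python3 go.py .5885 .1453 .30 21.7
```

```text
clock: 0.35
eef_pos: [0.2517, 0.5561, 0.3918]
tcp_rot: [-0.404, -3.115, 0.001]
contact_force: [0.5, 0.3, -0.4]
grip_width: 0.0856
gripper_force: 0.0
clock: 0.6
eef_pos: [0.3304, 0.4601, 0.38]
tcp_rot: [-0.406, -3.115, 0.001]
contact_force: [0.2, 0.7, 0.4]
grip_width: 0.0853
gripper_force: 0.0
clock: 0.85
eef_pos: [0.4086, 0.3647, 0.3682]
tcp_rot: [-0.407, -3.115, 0.0]
contact_force: [0.5, 0.1, 0.0]
grip_width: 0.0852
gripper_force: 0.0
clock: 1.1
eef_pos: [0.4867, 0.2695, 0.3563]
tcp_rot: [-0.407, -3.115, -0.0]
contact_force: [0.7, 0.6, 0.0]
grip_width: 0.0851
gripper_force: 0.0
clock: 1.98
eef_pos: [0.5639, 0.1759, 0.3442]
tcp_rot: [-1.76, -2.601, 0.001]
contact_force: [-0.2, 0.1, 0.3]
grip_width: 0.0855
gripper_force: 0.0
clock 1.98 eef [0.5639 0.1759 0.3442] yaw 21.83 q6 -0.25 tilt [ 0.0002 -0.001 ] F [-0.2  0.1  0.3] w 0.0855
shift [-0.376  0.115  0.442] twist 0.0011 deg 0.13
```

```bash
python3 -m inch '-0.376 0.115 0.44 0; -0.376 0.115 0.44 0; -0.376 0.115 0.44 0'; python3 - <<'E'
from m import *
d=grab("wrist","w1"); P=pts(d)
b=(P[...,0]>.4)&(P[...,0]<.75)&(P[...,1]>0)&(P[...,1]<.35)
for lo,hi,nm in [(.057,.067,'top'),(.03,.043,'bars')]:
    m=((P[...,2]>lo)&(P[...,2]<hi)&b&(d["z_map"]>0)).astype(np.uint8); n,L,st,c=cv2.connectedComponentsWithStats(m)
    for i in range(1,n):
        if st[i,4]>400: rect(P,L==i,f'{nm}{st[i]}')
E
python3 go.py .5885 .1453 .214 21.7
```

```text
clock: 2.35
eef_pos: [0.5886, 0.1454, 0.3007]
tcp_rot: [-1.761, -2.601, 0.0]
contact_force: [-0.3, -0.4, 0.6]
grip_width: 0.0855
gripper_force: 0.0
top[  242   131    89   177 12122] 12122 c [590.1 144.6] size [ 56.2 130.5] ang 21.74 zmed 0.0619
bars[ 325    0  127   20 1375] 1375 c [597.4 301.5] size [79.2 10.2] ang 16.39 zmed 0.0367
bars[ 363   19  114  312 8381] 8381 c [673.5 193.5] size [ 21.1 240.4] ang 13.29 zmed 0.0371
clock 2.4 eef [0.5888 0.1457 0.3016] yaw 21.8 q6 -0.305 tilt [-0.      0.0011] F [-0.3 -0.9  0.8] w 0.0855
shift [-0.003 -0.005  0.876] twist 0.0008 deg 0.1
```

View pics/w1.png

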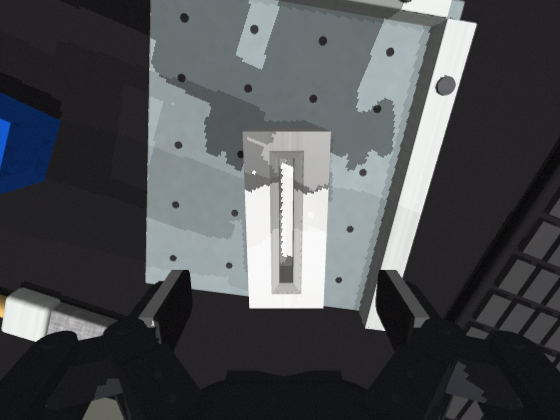

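```bash
python3 -m inch '0 0 0.4 0; 0 0 0.7 0; 0 0 0.88 0; 0 0 0.88 0; 0 0 0.88 0'; python3 -m inch '0 0 0 0;0 0 0 0;0 0 0 0;0 0 0 0;0 0 0 0;0 0 0 0;0 0 0 0;0 0 0 0' -1 30;  python3 go.py .6227 .2391 .214 13.25
```

```text
clock: 3.02
eef_pos: [0.5894, 0.1456, 0.2145]
tcp_rot: [1.761, 2.599, 0.003]
contact_force: [-0.1, 0.6, -0.8]
grip_width: 0.0854
gripper_force: 0.0
clock: 4.03
eef_pos: [0.5897, 0.1455, 0.2144]
tcp_rot: [1.762, 2.598, 0.004]
contact_force: [1.5, 1.1, 6.2]
grip_width: 0.0552
gripper_force: 36.9
clock 4.03 eef [0.5897 0.1455 0.2144] yaw 21.71 q6 -0.304 tilt [-0.0009  0.0039] F [1.5 1.1 6.2] w 0.0552
shift [0.748 0.653 0.006] twist 0.0705 deg 8.46
```

```bash
python3 -m inch '0.1 0.08 0 0.02;0.2 0.16 0 0.04;0.3 0.25 0 0.07;0.4 0.33 0 0.07;0.5 0.42 0 0.07;0.6 0.5 0 0.07;0.7 0.59 0 0.07;0.7 0.59 0 0.07;0.7 0.59 0 0.07'; python3 - <<'E'
from m import *
d=grab("top","top1"); P=pts(d)
for (lo,hi,bx,nm) in [(.055,.07,(160,125,285,240),'holder top'),(.03,.045,(160,125,285,240),'bars')]:
    for m,st in comps(d,P,lo,hi,25,bx): rect(P,m,f'{nm} px{st[:4]}')
E
python3 go.py .6227 .2391 .214 13.25
```

```text
clock: 5.15
eef_pos: [0.6183, 0.2313, 0.2144]
tcp_rot: [1.947, 2.462, -0.002]
contact_force: [-0.8, -4.3, 8.3]
grip_width: 0.0552
gripper_force: 37.3
holder top px[208 147  19  25] 316 c [626.4 188.9] size [56.6 44.9] ang 12.72 zmed 0.0611
bars px[207 130  53  20] 422 c [683.2 146.3] size [ 21.9 141. ] ang 13.61 zmed 0.0364
clock 5.2 eef [0.6183 0.2313 0.2144] yaw 13.33 q6 -0.026 tilt [-0.0025  0.0008] F [-1.5 -4.4  8.4] w 0.0548
shift [0.066 0.061 0.004] twist 0.0007 deg 0.08
```

View pics/top1.png

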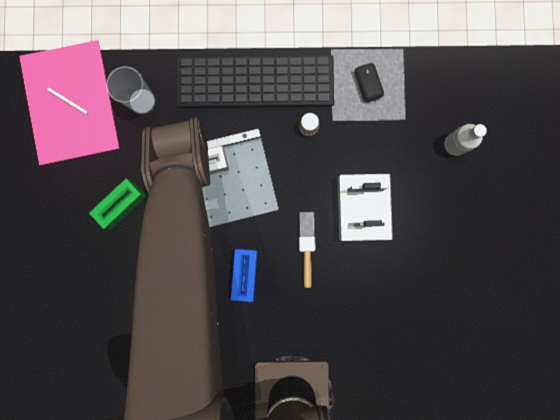

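The arm covers the corner, but the holder (217,158) is following the gripper at a yaw of about 13°. Next I press it gently into both bars and watch the force.

```bash
python3 -m inch '0.02 0.02 0 0; 0.04 0.04 0 0;0.06 0.06 0 0;0.06 0.06 0 0'|grep -E 'eef|cont'; python3 -m inch '0 0.01 0 0; 0 0.02 0 0;0 0.02 0 0'|grep -E 'eef|cont';python3 -m inch '0.01 0 0 0; 0.02 0 0 0;0.02 0 0 0'|grep -E 'eef|cont'; python3 go.py .6227 .2391 .214 13.25
```

```text
eef_pos: [0.6224, 0.2372, 0.2145]
contact_force: [-4.6, -9.8, 12.5]
eef_pos: [0.6235, 0.2376, 0.2146]
contact_force: [-8.8, -11.4, 16.7]
eef_pos: [0.6238, 0.2394, 0.2145]
contact_force: [-4.4, -10.7, 12.3]
clock 6.45 eef [0.6238 0.2394 0.2145] yaw 13.36 q6 -0.014 tilt [-0.0057 -0.0051] F [ -4.4 -10.7  12.3] w 0.0554
shift [-0.001 -0.011  0.005] twist 0.0009 deg 0.11
```

```bash
python3 -m inch '0.02 0 0 0;0.03 0 0 0;0.03 0 0 0'|grep -E 'eef|cont'; python3 -m inch '0 0.02 0 0; 0 0.03 0 0;0 0.03 0 0'|grep -E 'eef|cont'; python3 go.py .6227 .2391 .214 13.25
```

```text
eef_pos: [0.6238, 0.2408, 0.2145]
contact_force: [-4.0, -16.0, 12.5]
eef_pos: [0.6255, 0.2413, 0.2147]
contact_force: [-10.8, -18.2, 18.5]
clock 7.2 eef [0.6255 0.2413 0.2147] yaw 13.43 q6 -0.009 tilt [-0.0099 -0.0128] F [-10.8 -18.2  18.5] w 0.0553
shift [-0.014 -0.032  0.007] twist 0.0015 deg 0.18
```

```bash
cat > rel.py <<'E'
from m import *; import sys
d=grab(sys.argv[1],sys.argv[2]); P=pts(d)
b=(P[...,0]>.45)&(P[...,0]<.76)&(P[...,1]>.05)&(P[...,1]<.36)&(d["z_map"]>0)
for lo,hi,nm in [(.057,.067,'top'),(.03,.043,'bars')]:
    m=((P[...,2]>lo)&(P[...,2]<hi)&b).astype(np.uint8); n,L,st,c=cv2.connectedComponentsWithStats(m)
    for i in range(1,n):
        if st[i,4]>250: rect(P,L==i,f'{nm}{st[i]}')
E
python3 rel.py wrist w2
python3 -m inch '0 0 0 0;0 0 0 0;0 0 0 0;0 0 0 0' 1|grep -E 'eef|cont|width';python3 -m inch '0 0 -0.5 0;0 0 -1 0;0 0 -1 0'|grep -E 'eef|cont|width'; python3 rel.py wrist w3
```

```text
top[  186   144   197   232 26260] 26260 c [622.  246.3] size [ 82.8 114.1] ang 13.31 zmed 0.0622
bars[    0    92   392   186 20623] 20623 c [581.8 296. ] size [ 75.7 193. ] ang 81.56 zmed 0.0371
bars[274 265  20  88 406] 406 c [628.9 214.2] size [10.7 47.2] ang 13.63 zmed 0.0365
bars[342 321  13  60 387] 387 c [671.  196.2] size [ 5.8 40.4] ang 13.88 zmed 0.0371
eef_pos: [0.6256, 0.2457, 0.2122]
contact_force: [0.7, 0.6, 0.6]
grip_width: 0.0855
eef_pos: [0.6273, 0.2462, 0.3193]
contact_force: [-0.1, 0.6, 0.9]
grip_width: 0.0855
top[  231   138    81   164 10250] 10250 c [623.4 237.8] size [ 56.2 130.4] ang 13.61 zmed 0.0619
bars[   70   108   266   264 11637] 11637 c [622.1 238.9] size [155.6 316.2] ang 51.6 zmed 0.0371
```

```bash
cat > gap.py <<'E'
from m import *; import sys
d=pickle.load(open(sys.argv[1]+'.pkl','rb')); P=pts(d); q=P[d["z_map"]>0]*1000
box=(q[:,0]>450)&(q[:,0]<760)&(q[:,1]>50)&(q[:,1]<360); q=q[box]
T=q[(q[:,2]>57)&(q[:,2]<67)]; B=q[(q[:,2]>31)&(q[:,2]<43)]
for a in (12.9,13.25,13.6):
    c,s=np.cos(np.radians(a)),np.sin(np.radians(a)); X=lambda p:p[:,0]*c+p[:,1]*s; Y=lambda p:-p[:,0]*s+p[:,1]*c
    tx,ty,bx,by=X(T),Y(T),X(B),Y(B); f=np.percentile
    hx1,hy1=f(tx,99.7),f(ty,99.7); xo,yo=bx.max(),by.max()
    mx=(by<hy1-20)&(bx>hx1-5); my=(bx<hx1-20)&(by>hy1-5)
    print(a,'holder +x',hx1.round(1),'xbar',f(bx[mx],[.5,99.5]).round(1),'| holder +y',hy1.round(1),'ybar',f(by[my],[.5,99.5]).round(1))
E
python3 gap.py w3; python3 go.py .541 -.196 .35 0
```

```text
12.9 holder +x 688.8 xbar [690.1 709.8] | holder +y 157.8 ybar [157.1 177.6]
13.25 holder +x 689.2 xbar [690.  709.9] | holder +y 153.7 ybar [153.6 173.6]
13.6 holder +x 689.7 xbar [689.7 710.3] | holder +y 149.6 ybar [149.6 170.3]
clock 8.18 eef [0.6264 0.2459 0.3159] yaw 13.34 q6 -0.009 tilt [-0.      0.0058] F [-0.1  0.3 -0.1] w 0.085
shift [-4.102 -1.849 -0.352] twist 0.1112 deg 13.34
```

View pics/w3.png

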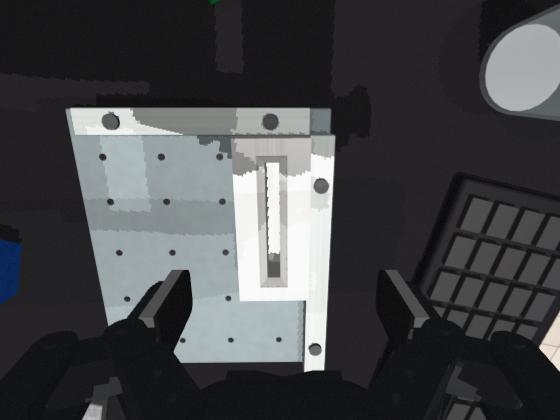

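View w3 shows the holder flush in the corner: its +y end at (270,137) touches the upper bar and its +x face at x≈310 px touches the right bar. The measured gaps are 1 mm or less. Now the cell.

```bash
python3 -m inch '-0.41 -0.18 -0.04 0; -0.82 -0.37 -0.07 0' 1|grep eef; python3 -m inch '-0.41 -0.18 -0.04 0; -0.82 -0.37 -0.07 0'|grep eef; python3 -m inch '-0.41 -0.18 -0.04 0; -0.82 -0.37 -0.07 0'|grep eef; python3 -m inch '-0.41 -0.18 -0.04 0; -0.82 -0.37 -0.07 0'|grep eef; python3 -m inch '-0.41 -0.18 -0.04 0; -0.82 -0.37 -0.07 0.05; -0.82 -0.37 -0.07 0.1;-0.82 -0.37 -0.07 0.105;-0.82 -0.37 -0.07 0.105'|grep eef
python3 - <<'E'
from m import *
for cam in ("wrist","scene"):
    d=grab(cam,cam+"w4"); P=pts(d); ok=(d["z_map"]>0)&(P[...,1]>-.27)&(P[...,1]<-.13)&(P[...,0]>.41)&(P[...,0]<.58)
    for lo,hi,nm in [(.14,.15,'tabs'),(.046,.053,'rack'),(.105,.1155,'plate')]:
        m=((P[...,2]>lo)&(P[...,2]<hi)&ok).astype(np.uint8); n,L,st,c=cv2.connectedComponentsWithStats(m)
        for i in range(1,n):
            if st[i,4]>40: rect(P,L==i,f'{cam} {nm}{st[i]}')
E
python3 go.py .541 -.196 .285 0.9
```

```text
eef_pos: [0.6077, 0.1566, 0.3174]
eef_pos: [0.5906, 0.0677, 0.3246]
eef_pos: [0.5735, -0.0207, 0.3316]
eef_pos: [0.5564, -0.1089, 0.3387]
eef_pos: [0.5401, -0.1956, 0.3464]
wrist tabs[ 121  216   34   65 1724] 1724 c [ 453.6 -198.2] size [40.4 14.7] ang 89.84 zmed 0.1457
wrist tabs[ 278  216   25   66 1562] 1562 c [ 543.2 -197.2] size [14.  40.2] ang 0.43 zmed 0.1458
wrist rack[  128   127   208   146 21432] 21432 c [ 496.5 -198.2] size [167.7 130.6] ang 0.42 zmed 0.05
wrist plate[284 164  13   7  48] 48 c [ 542.8 -153.3] size [7.8 2.2] ang 9.1 zmed 0.1134
wrist plate[145 189  26  79 360] 360 c [ 454.6 -198.1] size [ 8.5 55.4] ang 3.2 zmed 0.1088
scene tabs[214 168  15   7  61] 61 c [ 455.  -195.9] size [38.9 14.5] ang 89.27 zmed 0.1454
scene tabs[202 189  16   7  64] 64 c [ 545.9 -195.1] size [15.  39.5] ang 1.4 zmed 0.1456
scene rack[206 183   9   8  49] 49 c [ 430.1 -246.5] size [32.5 27.7] ang 81.95 zmed 0.0504
scene rack[188 187  61  42 869] 869 c [ 496.3 -196.1] size [167.2 131.6] ang 0.02 zmed 0.0503
scene plate[213 178  19   6  47] 47 c [ 454.3 -196.6] size [54.8 12.1] ang 88.08 zmed 0.11
scene plate[196 197  32   9  85] 85 c [ 547.1 -194.9] size [11.1 88.8] ang 3.71 zmed 0.1102
clock 9.9 eef [ 0.5402 -0.1955  0.3471] yaw 0.83 q6 -0.538 tilt [ 0.0006 -0.001 ] F [ 0.2 -0.1 -0.1] w 0.0853
shift [-0.006  0.008  0.621] twist -0.0006 deg -0.07
```

View pics/wristw4.png

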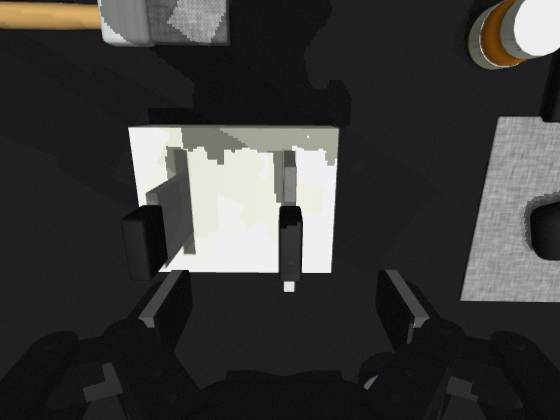

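The wide insert's tab is at (290,243), the blank's is at (143,243), and the fingers straddle only the cell's tab. I descend and grip.

```bash
python3 -m inch '-0.016 0.023 0.1 0;-0.016 0.023 0.4 0;-0.016 0.023 0.62 0;-0.016 0.023 0.62 0'|grep -E 'eef|cont'; python3 -m inch '0 0 0 0;0 0 0 0;0 0 0 0;0 0 0 0;0 0 0 0;0 0 0 0;0 0 0 0;0 0 0 0;0 0 0 0;0 0 0 0' -1 50|grep -E 'eef|cont|grip'; python3 go.py .623 .2386 .37 13.4
```

```text
eef_pos: [0.5418, -0.1971, 0.2828]
contact_force: [0.1, 0.1, -0.9]
eef_pos: [0.5428, -0.1979, 0.2865]
contact_force: [0.1, 0.4, 4.8]
grip_width: 0.0135
gripper_force: 49.7
clock 11.65 eef [ 0.5428 -0.1979  0.2865] yaw 0.71 q6 -0.538 tilt [-0.0008  0.0013] F [0.1 0.4 4.8] w 0.0135
shift [ 4.354  0.857 -0.838] twist -0.1057 deg -12.69
```

```bash
python3 -m inch '0 0 -0.1 0;0 0 -0.25 0;0 0 -0.4 0;0 0 -0.6 0;0 0 -0.8 0;0 0 -0.9 0;0 0 -0.9 0'|grep -E 'eef|cont|grip'; python3 - <<'E'
from m import *
d=grab("scene","s5"); P=pts(d); ok=(d["z_map"]>0)&(P[...,1]>-.27)&(P[...,1]<-.13)&(P[...,0]>.41)&(P[...,0]<.58)
m=ok&(P[...,2]>.06)&(P[...,2]<.2)&(P[...,0]>.51); rect(P,m,'cell'); q=P[m&(P[...,0]>.52)]; print(q[:,2].min(),q[:,2].max())
cv2.imwrite('pics/s5c.png',cv2.resize(d["image"][100:320,170:430,::-1],None,fx=2.5,fy=2.5))
E
python3 go.py .623 .2386 .37 13.4
```

```text
eef_pos: [0.5426, -0.1978, 0.3771]
contact_force: [-0.0, 0.1, -4.3]
grip_width: 0.0133
gripper_force: 49.3
cell 789 c [ 544.5 -195.5] size [13.4 91.9] ang 0.26 zmed 0.1552
0.10614241096965238 0.19995866896017822
clock 12.57 eef [ 0.5424 -0.1977  0.376 ] yaw 0.71 q6 -0.538 tilt [-0.0002  0.0001] F [-0.3  0.2 -3.5] w 0.0134
shift [4.353 0.86  0.059] twist -0.1057 deg -12.69
```

View pics/s5c.png

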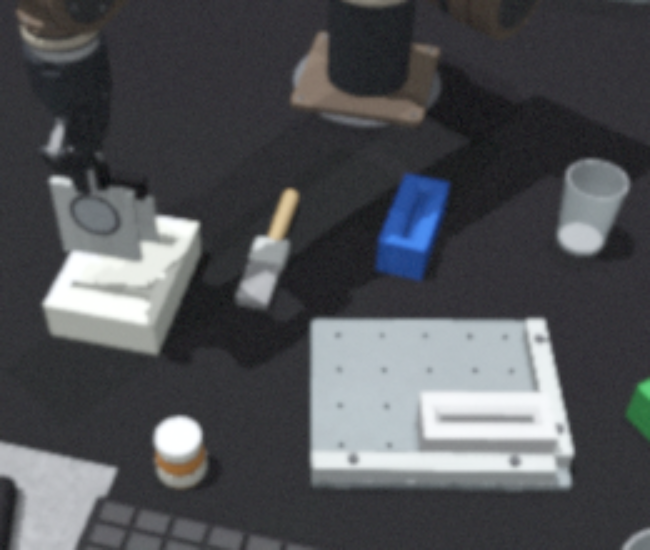

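The cell hangs upright in the fingers (crop (100,215)) and its bottom is clear of the rack. The blank hasn't moved, and the holder is in the corner at crop (490,415). Now I carry it over.

```bash
python3 -m inch '0.2 0.04 0 0;0.5 0.1 0 0; 0.87 0.17 0 0'|grep eef; python3 -m inch '0.43 0.09 0 0; 0.87 0.17 0 0'|grep eef; python3 -m inch '0.43 0.09 0 0; 0.87 0.17 0 0'|grep eef; python3 -m inch '0.43 0.09 0 0; 0.87 0.17 0 0'|grep eef; python3 -m inch '0.43 0.09 0 -0.03; 0.7 0.13 0 -0.07; 0.87 0.17 0 -0.105;0.87 0.17 0 -0.105;0.87 0.17 0 -0.105'|grep -E 'eef|grip'
python3 - <<'E'
from m import *
c,s=np.cos(np.radians(13.4)),np.sin(np.radians(13.4))
for cam in ("wrist","scene"):
    d=grab(cam,cam[0]+"6"); P=pts(d); ok=(d["z_map"]>0)&(P[...,0]>.45)&(P[...,0]<.76)&(P[...,1]>.05)&(P[...,1]<.36)
    for lo,hi,nm in [(.057,.067,'holder'),(.11,.195,'cell'),(.2,.206,'plate top')]:
        m=((P[...,2]>lo)&(P[...,2]<hi)&ok).astype(np.uint8); n,L,st,cc=cv2.connectedComponentsWithStats(m)
        for i in range(1,n):
            if st[i,4]>40: r=rect(P,L==i,f'{cam} {nm}{st[i]}'); print('   base-aligned',round(r[0][0]*c+r[0][1]*s,1),round(-r[0][0]*s+r[0][1]*c,1), 'zmin',P[L==i][:,2].min().round(4))
E
python3 go.py .623 .2386 .37 13.4
```

```text
eef_pos: [0.5583, -0.1089, 0.3745]
eef_pos: [0.5741, -0.0209, 0.3746]
eef_pos: [0.5898, 0.0665, 0.3745]
eef_pos: [0.6056, 0.1537, 0.3745]
eef_pos: [0.6216, 0.2384, 0.3748]
grip_width: 0.0136
gripper_force: 49.3
wrist holder[ 254  125   65  138 5959] 5959 c [623.4 237.9] size [ 56.1 130.1] ang 13.65 zmed 0.062
   base-aligned 661.5 86.9 zmin 0.057
wrist cell[276 155  16  25 329] 329 c [610.6 281.9] size [8.  1.3] ang 14.93 zmed 0.1653
   base-aligned 659.3 132.7 zmin 0.1101
wrist plate top[275 181  18  57 975] 975 c [613.5 269.6] size [ 7.9 26.4] ang 13.61 zmed 0.2043
   base-aligned 659.3 120.1 zmin 0.2002
scene holder[338 257  55  20 877] 877 c [624.5 240.2] size [ 59.1 131.6] ang 13.23 zmed 0.062
   base-aligned 663.2 88.9 zmin 0.0571
scene cell[350 231  44  25 898] 898 c [625.8 240.1] size [10.9 90.1] ang 9.85 zmed 0.1537
   base-aligned 664.4 88.6 zmin 0.11
scene plate top[354 226  16   5  45] 45 c [629.2 212.6] size [ 9.9 33.8] ang 10.16 zmed 0.204
   base-aligned 661.4 61.0 zmin 0.2001
clock 14.43 eef [0.6219 0.2377 0.3753] yaw 13.23 q6 -0.018 tilt [-0.0002 -0.001 ] F [-0.1 -0.2 -2.6] w 0.0134
shift [0.006 0.013 0.053] twist -0.0014 deg -0.17
```

View pics/w6.png

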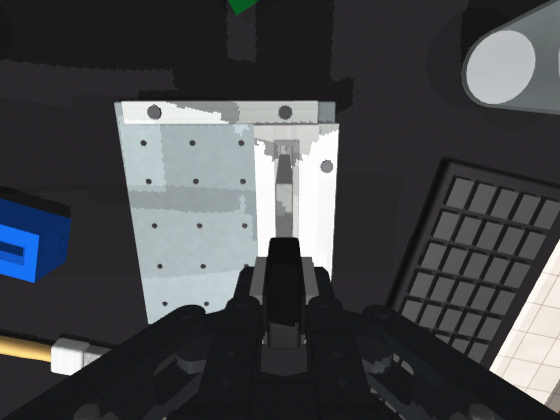

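The wrist view shows the cell's tab (284,270) over the slot (286,150). The cell sits about 2 mm short in base x and 0.7 mm long in base y. I correct that and lower it slowly while watching the force.

```bash
python3 -m inch '-0.007 0.02 0.1 -0.002;-0.007 0.02 0.2 -0.002;-0.007 0.02 0.3 -0.002;-0.007 0.02 0.3 -0.002'|grep -E 'eef|cont'; python3 - <<'E'
from m import *
c,s=np.cos(np.radians(13.4)),np.sin(np.radians(13.4))
d=grab("wrist","w7"); P=pts(d); ok=(d["z_map"]>0)&(P[...,0]>.45)&(P[...,0]<.76)&(P[...,1]>.05)&(P[...,1]<.36)
for lo,hi,nm in [(.057,.067,'holder'),(.168,.178,'plate top')]:
    m=((P[...,2]>lo)&(P[...,2]<hi)&ok).astype(np.uint8); n,L,st,cc=cv2.connectedComponentsWithStats(m)
    for i in range(1,n):
        if st[i,4]>40: r=rect(P,L==i,f'{nm}{st[i]}'); print('   base-aligned',round(r[0][0]*c+r[0][1]*s,1),round(-r[0][0]*s+r[0][1]*c,1),'ymax',(-P[L==i][:,0]*s+P[L==i][:,1]*c).max().round(4))
E
python3 -m inch '0 0 0.05 0;0 0 0.1 0;0 0 0.15 0;0 0 0.15 0'|grep -E 'eef|cont'
```

```text
eef_pos: [0.6238, 0.2378, 0.3436]
contact_force: [-0.5, -0.1, -3.2]
holder[ 248  126   74  141 7011] 7011 c [622.2 243.1] size [ 56.3 118.9] ang 13.62 zmed 0.062
   base-aligned 661.6 92.3 ymax 0.1517
plate top[ 269  181   30   62 1040] 1040 c [615.1 269. ] size [13.4 26.8] ang 13.82 zmed 0.1731
   base-aligned 660.7 119.1 ymax 0.1325
plate top[301 257  11   4  42] 42 c [630.8 249.6] size [4.8 0.9] ang 10.81 zmed 0.1761
   base-aligned 671.5 96.6 ymax 0.0972
eef_pos: [0.624, 0.238, 0.3299]
contact_force: [-0.5, 0.1, -3.8]
```

```bash
python3 -m inch '-0.006 0.004 0.03 0;-0.006 0.004 0.06 0;-0.006 0.004 0.09 0;-0.006 0.004 0.12 0;-0.006 0.004 0.12 0'|grep -E 'eef|cont|rot'; python3 go.py .624 .238 .298 13.4
```

```text
eef_pos: [0.6246, 0.2375, 0.3181]
tcp_rot: [-1.943, -2.468, 0.001]
contact_force: [-0.2, -0.3, -2.4]
clock 16.1 eef [0.6246 0.2375 0.3181] yaw 13.55 q6 -0.025 tilt [ 0.     -0.0009] F [-0.2 -0.3 -2.4] w 0.0132
shift [ 0.006 -0.004  0.201] twist 0.0013 deg 0.15
```

Bottom is past the lead-in with no contact load. I keep lowering.

```bash
python3 -m inch '0 0 0.04 0;0 0 0.08 0;0 0 0.12 0;0 0 0.16 0;0 0 0.16 0'|grep -E 'eef|cont'; python3 -m inch '0 0 0.02 0;0 0 0.03 0;0 0 0.03 0;0 0 0.03 0'|grep -E 'eef|cont|grip'
```

```text
eef_pos: [0.6246, 0.2375, 0.302]
contact_force: [-0.2, 0.5, -3.2]
eef_pos: [0.6247, 0.2376, 0.2998]
contact_force: [-0.1, -0.4, -3.5]
grip_width: 0.0134
gripper_force: 49.2
```

```bash
python3 -m inch '0 0 0.01 0;0 0 0.02 0;0 0 0.02 0;0 0 0.02 0'|grep -E 'eef|cont'; python3 -m inch '0 0 0.01 0;0 0 0.015 0;0 0 0.015 0'|grep -E 'eef|cont'; python3 -m inch '0 0 0.01 0;0 0 0.01 0'|grep -E 'eef|cont'
```

```text
eef_pos: [0.6248, 0.2376, 0.2985]
contact_force: [-1.3, 0.2, 1.5]
eef_pos: [0.625, 0.2377, 0.2985]
contact_force: [-3.5, -0.3, 7.7]
eef_pos: [0.6251, 0.2377, 0.2985]
contact_force: [-4.5, -1.8, 9.4]
```

The cell is seated on the slot floor at TCP z 0.2985, where 0.298 was expected. I release, back off and check.

```bash
python3 -m inch '0 0 0 0;0 0 0 0;0 0 0 0;0 0 0 0;0 0 0 0' 0.4|grep -E 'eef|cont|grip'; python3 -m inch '0 0 -0.2 0;0 0 -0.5 0;0 0 -1 0;0 0 -1 0'|grep -E 'eef|cont|grip'; python3 -m inch '-0.3 -0.5 -0.3 0;-0.6 -1 -0.6 0;-0.6 -1 -0.6 0'|grep -E eef; python3 -m inch '-0.3 -0.5 0 0;-0.6 -1 0 0;-0.6 -1 0 0'|grep -E eef
python3 - <<'E'
from m import *
c,s=np.cos(np.radians(13.4)),np.sin(np.radians(13.4))
for cam in ("top","scene"):
    d=grab(cam,cam[0]+"8"); P=pts(d); ok=(d["z_map"]>0)&(P[...,0]>.5)&(P[...,0]<.76)&(P[...,1]>.12)&(P[...,1]<.36)
    for lo,hi,nm in [(.057,.067,'holder'),(.07,.126,'plate'),(.15,.165,'tab'),(.03,.043,'bars')]:
        m=((P[...,2]>lo)&(P[...,2]<hi)&ok).astype(np.uint8); n,L,st,cc=cv2.connectedComponentsWithStats(m)
        for i in range(1,n):
            if st[i,4]>40: r=rect(P,L==i,f'{cam} {nm}{st[i]}'); print('   base-aligned',round(r[0][0]*c+r[0][1]*s,1),round(-r[0][0]*s+r[0][1]*c,1),'zmax',P[L==i][:,2].max().round(4))
cv2.imwrite('pics/s8c.png',cv2.resize(d["image"][140:320,170:430,::-1],None,fx=3,fy=3))
E
python3 gap.py t8
```

```text
eef_pos: [0.6247, 0.2375, 0.295]
contact_force: [0.2, 0.1, -0.6]
grip_width: 0.0597
gripper_force: 0.0
eef_pos: [0.6257, 0.2379, 0.4038]
contact_force: [0.2, 0.6, 0.5]
grip_width: 0.0597
gripper_force: 0.0
eef_pos: [0.5401, 0.1544, 0.4586]
eef_pos: [0.4567, 0.0729, 0.4542]
top holder[169 145  55  33 629] 629 c [621.3 238.4] size [ 57.  130.6] ang 13.45 zmed 0.0613
   base-aligned 659.6 87.9 zmax 0.0669
top plate[173 151  40  14 193] 193 c [621.3 237.5] size [ 8.2 89.7] ang 14.69 zmed 0.0988
   base-aligned 659.4 87.0 zmax 0.1259
top tab[179 148  18  10 110] 110 c [622.7 237.9] size [14.2 39.9] ang 12.74 zmed 0.1572
   base-aligned 660.9 87.1 zmax 0.1611
top bars[170 133  73  23 419] 419 c [667.  215.3] size [ 21.6 196.6] ang 12.69 zmed 0.0367
   base-aligned 698.7 54.8 zmax 0.0417
top bars[165 159  20  50 367] 367 c [567.3 294.1] size [136.4  39.2] ang 11.58 zmed 0.0362
   base-aligned 620.1 154.7 zmax 0.0419
scene holder[338 257  55  20 653] 653 c [626.8 240.4] size [ 59.1 130.4] ang 13.99 zmed 0.0622
   base-aligned 665.4 88.6 zmax 0.067
scene plate[347 251  41  16 526] 526 c [629.1 240. ] size [10.5 89.7] ang 9.62 zmed 0.0985
   base-aligned 667.6 87.7 zmax 0.1257
scene tab[362 240  18   7 113] 113 c [627.8 239.8] size [14.1 40. ] ang 14.73 zmed 0.1576
   base-aligned 666.3 87.7 zmax 0.1614
scene bars[311 239  88  52 993] 993 c [635.9 247.9] size [128.2 269.9] ang 49.79 zmed 0.0373
   base-aligned 676.0 93.8 zmax 0.0429
12.9 holder +x 687.4 xbar [688.1 708.9] | holder +y 158.5 ybar [157.5 178.5]
13.25 holder +x 687.8 xbar [687.9 708.8] | holder +y 154.4 ybar [154.1 174.7]
13.6 holder +x 688.3 xbar [687.7 709. ] | holder +y 150.3 ybar [150.5 171.3]
```

View pics/s8c.png

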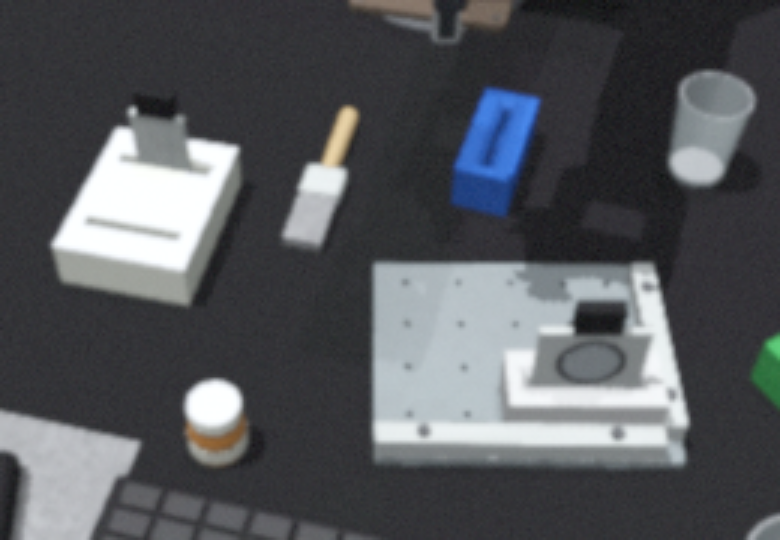

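The cell with its window (crop (592,362)) stands in the holder's slot. Its tab top is at z 0.158 as expected, and the holder is flush against both bars. The robot is clear and the blank hasn't moved, so I hand in.

```bash
python3 -c "
from rig import finish_job
print(finish_job())"
```

```text
the job is handed in; nothing more can be done
None
```

The holder is flush against both stop bars, the measuring cell is seated on the slot floor and released, and the job is handed in; the hand-in gave no verdict, so this rests on my final camera check.

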